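Slide a glued-up drawer into the drawer clamp

TASK

Push the glued-up drawer box along the bed of the drawer clamp, in between the two red-faced clamping rails, until its leading end rests squarely against the white end stop; straighten it on the open part of the bed first, because neither the drawer nor the robot may touch either rail. Its joints are not clamped yet, so only push it gently from the outside with the fingers: do not pinch it, reach inside it, tip it or lift it. Leave the glue bottle, drill, packer tray and offcut where they stand, and finish clear of everything.

Things in the scene. Friction and masses are not known exactly. Their poses are not given: they have to be found in the camera images.
- clamp: Drawer clamp, fixed on the bench: grey bed 280 mm wide (its x) by 520 mm long (its y), surface 20 mm above the bench. Origin on the bench under the bed's middle. The lane runs along +y (roughly the robot's left), centre line x = 0; +x is roughly away from the robot. Open bed where y is below -20 mm. Blue cylinders 30 mm high outside the rails, x = 111 to 137 mm either side. No part moves.
- near_rail: Clamping rail on the robot's side, aluminium with red inner face at clamp x = -66 mm (outer -90), y = -20 to +240 mm, 34 mm high above the bed; the lane between the two rails is 132 mm wide. Origin: on the bed, on the lane's centre line, at half the rail's length; axes as the clamp's. Not to be touched.
- far_rail: The same rail on the lane's other side: red inner face at clamp x = +66 mm (outer +90), y = -20 to +240 mm, 34 mm high. Origin and axes as near_rail's. Not to be touched.
- stop_face (a point): Middle of the white end stop's face (clamp y = +200 mm), 20 mm above the bed, on the lane's centre line; the stop is 120 mm wide, 40 mm high. Axes as the clamp's.
- lane_mouth (a point): The point on the bed surface, on the lane's centre line, where the rails begin (clamp y = -20 mm). Axes as the clamp's.
- drawer: Drawer box, loose on the open bed: open-topped, pale wood, 110 mm wide (its x), 160 long (its y), 80 high, walls 10 mm, about 0.4 kg. Origin: centre of its underside. Its +y end leads. It starts 145 to 165 mm before the clamp's middle, up to 35 mm off the centre line, turned up to 0.35 rad; home is clamp x = 0, y = +120 mm. Slides with friction of about 1 to 4 N.
- packer_tray: Bystander: a brown divided tray of wooden packers, 90 x 150 x 56 mm, origin at the centre of its underside. Not to be moved.
- glue_bottle: Bystander: a white bottle with orange cap, 60 mm across, 165 mm high, origin at the centre of its underside. Not to be moved.
- drill: Bystander: a grey and black cordless drill standing on its battery, about 200 mm high, up to 210 mm long, origin under its battery's centre. Not to be moved.
- offcut: Bystander: a dark wooden offcut 50 x 140 x 35 mm, origin at the centre of its underside. Not to be moved.
Mind the look-alikes: they are no part of the job. What is shaped like the drawer but blue or green is not meant.

How it is judged:
By the outcome, as a careful person would: the job done as asked, in the order asked, and still so for the second after the job is handed in, with the robot touching nothing.
It also fails if it takes over 72 s, if anything falls off the work surface, if the arm or the gripper's body presses on something with over 40 N, if the wrist force passes 120 N, or if a joint passes its speed limit or range.

ROBOT

A 7-joint arm with a two-finger parallel gripper is mounted at the origin on the work surface. World frame = base frame: x ahead of the robot, y to its left, z up, the work surface at z = 0. Lengths are in m, angles in rad, forces in N, time in s.
With the tool pointing down it reaches from about 0.4 to 0.85 m from the base axis. Payload 4.5 kg.
Tool frame: the origin (TCP) lies midway between the tips of the shut fingers; the grasp point (between the pads) lies 19 mm behind it; z points along the fingers, y is the line along which they close (so a half turn about z gives the same grasp; the last joint's range is limited). The gripper opens to 85 mm and grips with 20 to 120 N. Pads are 22 mm wide; open, the fingers measure 114 mm over their backs; the gripper's body (76 mm by 85 mm) begins 54 mm behind the grasp point. The pads swing forward as they close: fully open they stand 13 mm farther back than shut.
Start: joints at [0.034, 0.689, -0.195, 1.565, 0.157, 0.902, -0.215], TCP at [0.625, 0, 0.198] pointing down, gripper open.
Joint ranges: [-3.01, 3.01], [-0.46, 2.08], [-1.47, 1.51], [0.13, 2.56], [-1, 4.14], [0.04, 2.09], [-2.66, 2.66]. Speed limits (rad/s): [2.57, 2.57, 3.14, 3.14, 3.14, 3.14, 3.14].

INTERFACE

Orientations are given as [roll, pitch, yaw] about the fixed x, y, z axes, in that order (R = Rz(yaw) Ry(pitch) Rx(roll)).
In Python, from station import move_ptp, move_l, move_joints, move_gripper, pause, solve_ik, grab_frame, PlanningError, hand_in, boxes_of, landmark_of, current_t, current_q, current_joint_velocities, current_joint_torque, current_tool_pos, current_eef_rot, current_contact_force, current_moment, current_width, current_gripper_force gives the robot as it stands. Calls block until the motion is done:
- move_ptp(position, orientation): joint-space move of the TCP to a pose.
- move_l(position, feed=0.15, ori=None): straight line of the TCP; ori=None keeps the orientation; feed is the mean speed in m/s.
- move_joints(angles): joint-space move.
- move_gripper(opening): finger opening in m; the grip force is fixed at half the most; returns when the fingers have stopped.
- pause(seconds).
- solve_ik(position, orientation): joint angles nearest the present ones, or None.
- grab_frame(name): name is "scene" or "side" or "wrist"; returns a dict with "color" (384x512x3 uint8, blue, green, red), "range_z" (384x512 float32, m along the optical axis (not along the pixel's ray), 0 where there is no reading), "intrinsics" (3x3 intrinsics, pixels), "R" (3x3) and "t" (3): a world point X has camera coordinates R X + t; the wrist camera has in their place "mount" (4x4, takes a point from camera to tool coordinates, whose origin is the TCP and whose axes are the flange's). Camera axes: x right, y down, z forward; pixel columns grow to the right and rows downward; lengths in m; the calibration is good to about 2 mm. A picture is of the moment at which its call begins: read the wrist's pose just before it.
A pose or a line that the arm cannot do raises PlanningError and nothing moves.
- hand_in(): hands the job in; it is judged then, once.
Trained networks look in a picture, given as the dict that the camera call returned (one of the last four; its "shot" number tells which), for a name from the list of things; names that differ only in an ending like _2 or _b are one class to them, and where a whole thing is asked for, a point or a joint stands for the part that bears it (a point fixed in the world has none). Each returns a list of dicts, best first, with "conf" (0 to 1); they miss things now and then, are a little off and sometimes report something else, mostly with a low value. They report only what shows in the picture. A call takes as long as a camera call. They do not tell look-alikes from the thing itself.
- boxes_of(target, picture): "box" ([left, top, width, height] as shares, 0 to 1, of the picture: columns of its width, rows of its height, round what is visible of it).
- landmark_of(target, picture): "location" ([column, row] as shares, 0 to 1, of the picture: columns of its width, rows of its height: a listed point, or the origin of a listed thing).
Readings, each from a call of its own:
- current_t(): time.
- current_q(): joint angles.
- current_joint_velocities(): joint speeds.
- current_joint_torque(): joint torques, N m.
- current_tool_pos(): TCP position.
- current_eef_rot(): TCP orientation.
- current_contact_force(): force on the tool from outside, world axes, zero at the start.
- current_moment(): the same for the moment, N m.
- current_width(): finger opening in m.
- current_gripper_force(): force on a finger pad.
Only numpy, scipy, OpenCV 4.12 (cv2) and the standard library are available. Lean on these libraries where they do the work, as an engineer would, in place of code of your own. Each camera call takes 0.05 s, during which the arm holds its last target. There are 200 camera calls.

## Working session

There is one attempt and no reset: what is moved stays moved. The work goes in short steps, each a Python script; the robot and the scene stay as the last script left them, time stands still between calls to the robot, and variables do not carry over. Pictures are saved under pics/ and viewed, at most 10 in all, crops included, and the job is handed in when it is done.

```bash
mkdir -p pics; ls; python3 - <<'E'
from station import *
import cv2,numpy as np
a=grab_frame("scene");b=grab_frame("side")
cv2.imwrite("pics/a.png",np.vstack([a["color"],b["color"]])[:, :] if 0 else a["color"]);cv2.imwrite("pics/b.png",b["color"])
for n in ["clamp","drawer","stop_face","lane_mouth"]:
  for f in(a,b):
    print(n,[(round(d["conf"],2),np.round(np.array(d["location"])*[512,384])) for d in landmark_of(n,f)])
    
for f in (a,b): print(f["R"],f["t"],f["intrinsics"][0,0],[(round(d["conf"],2),np.round(np.array(d["box"])*[512,384,512,384])) for d in boxes_of("drawer",f)])
np.savez("f.npz",**{k+s:f[k] for s,f in (("a",a),("b",b)) for k in("color","range_z","intrinsics","R","t")})
E
```

```text
pics
clamp [(0.6, array([253., 208.])), (0.24, array([242., 201.]))]
clamp [(0.65, array([245., 205.])), (0.52, array([312., 160.]))]
drawer [(0.91, array([201., 213.])), (0.68, array([141., 318.])), (0.36, array([116., 163.])), (0.25, array([411., 197.]))]
drawer [(0.96, array([191., 162.])), (0.73, array([251., 179.]))]
stop_face [(0.76, array([328., 189.]))]
stop_face [(0.66, array([313., 156.])), (0.62, array([234., 223.]))]
lane_mouth [(0.69, array([243., 201.])), (0.25, array([202., 216.]))]
lane_mouth [(0.71, array([250., 196.]))]
[[ 0.23663093  0.97152759 -0.01183019]
 [ 0.77702626 -0.19653882 -0.5979989 ]
 [-0.58329752  0.13231267 -0.80140961]] [-0.16533572 -0.37819563  1.62122291] 479.95144772773773 [(0.87, array([ 62., 175.,  68.,  57.])), (0.82, array([ 95., 267.,  92.,  89.])), (0.76, array([159., 174.,  75.,  66.]))]
[[-0.99911063 -0.04131595 -0.00842252]
 [-0.01302785  0.49244705 -0.87024489]
 [ 0.04010264 -0.8693612  -0.49254734]] [0.51637228 0.03524655 1.52595093] 440.7848490541783 [(0.85, array([263., 130.,  28.,  31.])), (0.71, array([226., 148.,  48.,  41.])), (0.65, array([167., 137.,  50.,  32.]))]
```

View pics/a.png

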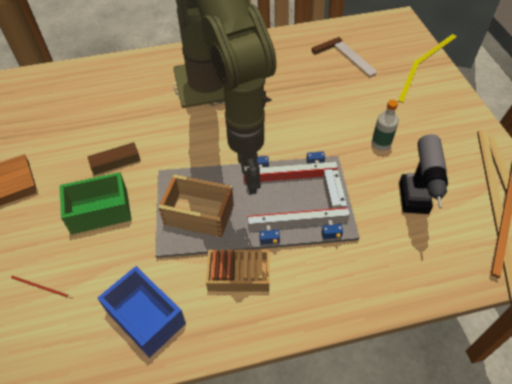

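View pics/b.png

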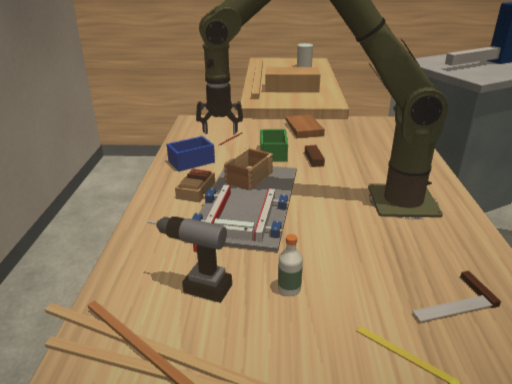

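In the scene view, the things that could be taken for the drawer are the pale wood box at (197,205) on the grey bed, the green box at (95,203) and the blue box at (141,311). The brown divided tray is at (238,270). I choose the pale wood one. In the side view the rails and white stop are at about (245,215), with the drawer at (249,168).

```bash
cat > h.py <<'E'
import numpy as np,cv2
def cloud(f,s=""):
    z=f["range_z"+s];K=f["intrinsics"+s];v,u=np.mgrid[0:384,0:512]
    p=np.stack([(u-K[0,2])/K[0,0]*z,(v-K[1,2])/K[1,1]*z,z],-1)
    return p,z>0
def world(f,s=""):
    p,ok=cloud(f,s); return (p-f["t"+s])@f["R"+s],ok
def rect(P):
    (c,(w,h),a)=cv2.minAreaRect((P[:,:2]*1000).astype(np.float32))
    return np.round(c,1),np.round((w,h),1),round(a,2)
E
python3 - <<'E'
from h import *
f=np.load("f.npz")
for s in "ab":
    W,ok=world(f,s);C=f["color"+s].astype(int);B,G,R=C[...,0],C[...,1],C[...,2]
    box=(W[...,0]>.3)&(W[...,0]<.9)&(W[...,1]>-.45)&(W[...,1]<.4)&ok
    grey=box&(abs(R-B)<30)&(abs(W[...,2]-.02)<.008)
    print(s,"bed",grey.sum(),rect(W[grey]),np.median(W[grey][:,2]))
    red=box&(R>100)&(R-G>60)&(R-B>60)&(W[...,2]<.065)&(W[...,2]>.02)
    P=W[red];print("red",len(P),P[::max(1,len(P)//12)].round(3).tolist())
    sat=(R-B>25)
    rim=box&sat&(abs(W[...,2]-.1)<.006)
    n,l,st,_=cv2.connectedComponentsWithStats(cv2.dilate(rim.astype(np.uint8),np.ones((3,3))))
    for i in range(1,n):
        m=rim&(l==i)
        if m.sum()>60: print("rim",st[i],rect(W[m]),np.median(W[m][:,2]))
E
```

```text
a bed 8912 (array([547.1, -50. ]), array([502.3, 742. ]), 17.08) 0.018996854110796723
red 649 [[0.497, 0.249, 0.051], [0.491, 0.176, 0.054], [0.491, 0.2, 0.042], [0.491, 0.188, 0.041], [0.487, 0.164, 0.04], [0.484, 0.139, 0.039], [0.481, 0.122, 0.036], [0.482, 0.114, 0.035], [0.486, 0.142, 0.027], [0.624, 0.157, 0.054], [0.711, -0.088, 0.055], [0.73, -0.109, 0.051], [0.758, -0.081, 0.054]]
rim [ 157  174   76   50 1253] (array([ 541.6, -117.2]), array([162.3, 114.3]), 62.08) 0.09866039453917723
b bed 3237 (array([479.3, -70. ]), array([546.8, 723.6]), 24.54) 0.01944163113914796
red 122 [[0.6, 0.01, 0.053], [0.469, 0.048, 0.056], [0.606, 0.057, 0.044], [0.61, 0.088, 0.051], [0.478, 0.105, 0.051], [0.481, 0.129, 0.054], [0.622, 0.156, 0.054], [0.623, 0.175, 0.055], [0.627, 0.19, 0.053], [0.629, 0.203, 0.05], [0.63, 0.221, 0.051], [0.496, 0.245, 0.056], [0.5, 0.278, 0.053]]
rim [223 147  51  26 532] (array([ 538.5, -116.7]), array([172.2, 113.2]), 62.27) 0.09854493195576794
```

```bash
cat >> h.py <<'E'
from scipy.spatial.transform import Rotation as Rn
def wcloud(f,pos,rot):
    p,ok=cloud(f);M=f["mount"]
    q=p@M[:3,:3].T+M[:3,3]
    return q@Rn.from_euler("xyz",rot).as_matrix().T+pos,ok
E
python3 - <<'E'
from station import *
from h import *
print(current_eef_rot(),current_tool_pos(),current_t())
rot=list(current_eef_rot())
for i,p in enumerate([(.53,.1,.42),(.50,-.12,.40)]):
    try: move_ptp(p,rot)
    except PlanningError as e: print(e);continue
    pos,ro=np.array(current_tool_pos()),np.array(current_eef_rot())
    f=grab_frame("wrist");W,ok=wcloud(f,pos,ro)
    if i==0: print(f["mount"])
    np.savez(f"w{i}.npz",W=W,ok=ok,C=f["color"]);cv2.imwrite(f"pics/w{i}.png",f["color"])
    print(W[20,20],W[360,490],W[360,20])
print(current_t(),current_q())
E
```

```text
[ 3.14155391e+00 -3.07686786e-05  1.57079720e+00] [6.24992536e-01 1.11210866e-05 1.98418789e-01] 0.6
[[ 6.36598734e-04 -9.49686465e-01 -3.13201554e-01  8.01340200e-02]
 [ 9.99999546e-01  3.82359524e-04  8.73165463e-04  4.41445860e-04]
 [-7.09477825e-04 -3.13201968e-01  9.49686277e-01 -1.76323666e-01]
 [ 0.00000000e+00  0.00000000e+00  0.00000000e+00  1.00000000e+00]]
[8.79105319e-02 3.24685301e-01 2.64618777e-04] [0.59620519 0.11074677 0.53641286] [0.46334804 0.10877742 0.53484657]
[0.08225424 0.09969864 0.01285627] [ 0.56749253 -0.10730958  0.51698093] [ 0.43555892 -0.10691503  0.51753905]
2.6083 [ 0.25733042  0.34107689 -0.17117037  1.55975232  0.05837407  1.24568595
  0.08075013]
```

```bash
python3 -c "
import cv2,numpy as np
cv2.imwrite('pics/w.png',cv2.resize(np.hstack([cv2.imread('pics/w0.png'),cv2.imread('pics/w1.png')]),(800,300)))"
```

```text
(no output)
```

View pics/w.png

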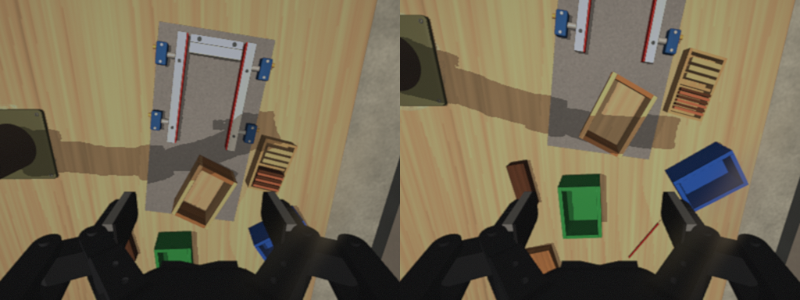

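The left frame shows the bed with the rails (170–250, 35–150) and the white stop at the top. The pale drawer is at (205,190), turned clockwise, with the tray beside it on the right. The right frame confirms the pale box at (618,112), distinct from the green one at (580,205) and the blue one at (705,175).

```bash
python3 - <<'E'
from h import *
for i in (0,1):
    d=np.load(f"w{i}.npz");W,ok,C=d["W"],d["ok"],d["C"].astype(int);B,G,R=C[...,0],C[...,1],C[...,2]
    reg=ok&(W[...,0]>.36)&(W[...,0]<.75)&(W[...,1]>-.3)&(W[...,1]<.36)
    print("view",i)
    grey=(reg&(abs(R-B)<25)&(abs(W[...,2]-.02)<.007)).astype(np.uint8)
    grey=cv2.morphologyEx(grey,cv2.MORPH_OPEN,np.ones((3,3)))
    n,l,st,_=cv2.connectedComponentsWithStats(grey);k=1+st[1:,4].argmax();print("bed",st[k],rect(W[l==k]),np.median(W[l==k][:,2]))
    # rail tops incl. stop: z .045...065
    red=reg&(R-G>40)&(R-B>40)&(R>70)&(W[...,2]>.03)&(W[...,2]<.062)&(W[...,1]>-.02)
    for nm,m in(("near",W[...,0]<.55),("far",W[...,0]>=.55)):
        P=W[red&m]
        if len(P)>20:
            vx,vy,x0,y0=cv2.fitLine(P[:,:2].astype(np.float32),cv2.DIST_HUBER,0,.001,.001).ravel()
            print(nm,len(P),"yaw",-np.arctan(vx/vy),"x at y=.1:",x0+vx/vy*(.1-y0),"y",P[:,1].min(),P[:,1].max())
    top=reg&(abs(W[...,2]-.054)<.006)&(W[...,1]>-.02)&(abs(R-B)<30)&(R>110)
    for x in(.47,.6): 
        P=W[top&(abs(W[...,0]-x)<.05)];print("top",x,len(P),rect(P) if len(P)>10 else 0)
    sat=(R-B>25);rim=(reg&sat&(abs(W[...,2]-.1)<.008)).astype(np.uint8)
    n,l,st,_=cv2.connectedComponentsWithStats(rim);k=1+st[1:,4].argmax();P=W[l==k];print("rim",st[k],rect(P),np.median(P[:,2]))
    # other obstacles near
    for nm,z in(("tray",.056),):
        m=reg&(abs(W[...,2]-z)<.006)&sat&(W[...,0]>.6)&(W[...,1]<.05)
        P=W[m];print(nm,rect(P) if len(P)>10 else 0)
    m=reg&(abs(W[...,2]-.035)<.006)&sat&(W[...,0]<.5)&(W[...,1]<-.1);P=W[m];print("off",rect(P) if len(P)>10 else 0)
E
```

```text
view 0
bed [  186    68   135   215 14463] (array([533. ,   2.9]), array([460.9, 277.7]), 81.54) 0.020597526160576085
near 348 yaw -0.14540121 x at y=.1: 0.47849765 y 0.022728010447006827 0.2774469946745244
far 443 yaw -0.14243871 x at y=.1: 0.613879 y 0.00366131727665861 0.25854533455061124
top 0.47 1666 (array([459.8, 153.9]), array([259.5,  89.2]), 80.62)
top 0.6 1807 (array([599.7, 135.3]), array([268.4,  99.9]), 89.83)
rim [ 219  210   85   84 1360] (array([ 539.8, -117.5]), array([161.8, 110.3]), 61.73) 0.10010469536890204
tray (array([ 675.1, -118.1]), array([149.8, 336.1]), 0.08)
off (array([ 458.8, -210.2]), array([217.1,  47.4]), 66.11)
view 1
bed [  189     0   160   203 17324] (array([526.2, -42.9]), array([367.1, 279.1]), 81.7) 0.02077757019844989
near 201 yaw -0.15071005 x at y=.1: 0.47870085 y 0.02127527701561606 0.12360205164007075
far 323 yaw -0.13781962 x at y=.1: 0.6128955 y 0.0022024126329015237 0.12386663659402573
top 0.47 800 (array([444.6,  74.3]), array([98.7, 54.7]), 81.81)
top 0.6 905 (array([621.2,  60.4]), array([121.1,  19.6]), 81.63)
rim [ 229   92  100  111 1843] (array([ 539.8, -117.8]), array([160.4, 110.1]), 61.75) 0.10061567318774423
tray (array([677.1, -34.9]), array([148.9, 166.1]), 82.32)
off (array([ 485.8, -141.2]), array([28.2, 68.5]), 0.12)
```

```bash
cat >> h.py <<'E'
CO=np.array([.5362,.0314]);CY=-.1445
def Rm(a): return np.array([[np.cos(a),-np.sin(a)],[np.sin(a),np.cos(a)]])
def c2w(p): return CO+Rm(CY)@np.array(p)
def w2c(P): return (np.asarray(P)[...,:2]-CO)@Rm(CY)
E
python3 - <<'E'
from h import *
d=np.load("w1.npz");W,ok,C=d["W"],d["ok"],d["C"].astype(int)
c=w2c(W);r=ok&(W[...,2]>.03)&(W[...,2]<.2)
m=r&(c[...,0]>.11)&(c[...,0]<.3)&(c[...,1]>-.26)&(c[...,1]<-.0)&(C[...,2]-C[...,0]>25)&(abs(W[...,2]-.056)<.008)
n,l,st,_=cv2.connectedComponentsWithStats(m.astype(np.uint8))
for i in range(1,n):
    if st[i,4]>30:
        q=c[l==i];print(st[i],q.min(0),q.max(0),rect(q),W[l==i][:,2].max())
# check stop/rail geometry in clamp frame from view 0
d=np.load("w0.npz");W,ok,C=d["W"],d["ok"],d["C"].astype(int);c=w2c(W)
m=ok&(abs(c[...,0])<.04)&(W[...,2]>.045)&(c[...,1]>.1)&(c[...,1]<.3);print("stop front y",np.percentile(c[m][:,1],[1,50,99]))
m=ok&(W[...,2]>.045)&(W[...,2]<.062)&(c[...,1]>.0)&(c[...,1]<.18)
for s in(-1,1):
    q=c[m&(s*c[...,0]>.04)&(s*c[...,0]<.1)];print("rail",s,np.percentile(q[:,0],[1,50,99]))
E
```

```text
[372  76  40  14 222] [ 0.17320482 -0.01175075] [ 2.43085137e-01 -1.47010590e-04] (array([208.4,  -3.3]), array([10.1, 70.2]), 84.26) 0.05752765387384079
[368  83  40  16 267] [ 0.17155727 -0.02818885] [ 0.24662216 -0.01168424] (array([209.2, -20.3]), array([10.3, 75.3]), 83.9) 0.05812767312234107
[365  93  39  16 253] [ 0.16953955 -0.04536705] [ 0.24008591 -0.02888288] (array([204.9, -37. ]), array([10.2, 70.2]), 83.73) 0.0574900734861602
[358 111  40  14 151] [ 0.16519265 -0.07418007] [ 0.23789489 -0.06111882] (array([201.4, -67.8]), array([ 6.1, 73. ]), 84.07) 0.05943877399305636
[356 116  40  14 148] [ 0.16372061 -0.08310678] [ 0.23726399 -0.07013022] (array([200.4, -76.6]), array([ 6. , 74.2]), 83.97) 0.05968732622305423
[354 121  40  14 141] [ 0.16228498 -0.09214091] [ 0.23660837 -0.07894728] (array([199.4, -85.6]), array([ 6., 75.]), 83.95) 0.05884714011008607
[352 126  40  13 138] [ 0.1613312  -0.10065707] [ 0.2362345  -0.08815521] (array([198.9, -94.5]), array([ 5.9, 75.4]), 83.92) 0.05947829145295053
[351 131  39  13 135] [ 0.1606395 -0.1098205] [ 0.23418259 -0.09722389] (array([ 197.5, -103.4]), array([ 6. , 74.1]), 83.84) 0.05988362822810589
[349 135  39  14 138] [ 0.16007    -0.11890803] [ 0.23362027 -0.10568271] (array([ 197.1, -112.4]), array([ 6., 74.]), 83.97) 0.06011012915121028
stop front y [0.20003068 0.21848084 0.23857356]
rail -1 [-0.08989961 -0.07786509 -0.06625794]
rail 1 [0.06550853 0.07673407 0.08933278]
```

```bash
cat >> h.py <<'E'
from station import *
def see(name=None,save=None):
    pos,ro=np.array(current_tool_pos()),np.array(current_eef_rot())
    f=grab_frame("wrist");W,ok=wcloud(f,pos,ro);C=f["color"].astype(int)
    if save: cv2.imwrite(save,f["color"])
    c=w2c(W);m=ok&(abs(W[...,2]-.1)<.007)&(abs(c[...,0])<.12)&(abs(c[...,1])<.27)&(C[...,2]-C[...,0]>20)
    n,l,st,_=cv2.connectedComponentsWithStats(m.astype(np.uint8));k=1+st[1:,4].argmax()
    return rect(c[l==k])
def ori(a): return [np.pi,0,(CY+a)]
E
cat > s1.py <<'E'
from h import *
D=np.array([.025,-.1475]);a=-.3475
def tool(D,a,gap): return c2w(D+Rm(a)@np.array([.055+.011+gap,.025]))
move_gripper(.06)
z=.055
p=tool(D,a,.016)
move_ptp([*p,.22],ori(a)); print(current_q()); move_l([*p,z],.12)
f0=np.array(current_contact_force());print("tip",current_tool_pos(),f0,current_width())
g=.016
for g in np.arange(.013,-.006,-.0015):
    move_l([*tool(D,a,g),z],.02)
    F=np.array(current_contact_force())-f0
    if np.linalg.norm(F[:2])>.6: break
print("contact gap",g,F)
cor=np.array([D[0]/2,D[1]-D[0]/2/np.tan(-a/2)])
n=8
for i in range(1,n+1):
    b=-a*i/n
    Di=cor+Rm(b)@(D-cor)
    move_l([*tool(Di,a+b,g),z],.04,ori(a+b))
    print(np.round(np.array(current_contact_force())-f0,1),end=" ")
move_l([*tool(Di,0,g+.025),z],.1); p=tool(Di,0,g+.025)
move_l([*p,.2],.2)
q=c2w([0,-.17]);move_ptp([*q,.36],[np.pi,0,np.pi/2+CY])
print(Di,see(save="pics/s1.png"),current_t())
E
python3 s1.py
```

```text
[-0.02235867  0.70034805  0.30740029  1.512751   -0.23963213  0.96505149
 -1.70834965]
tip [ 0.62443315 -0.13505063  0.05578839] [-0.81719933  0.37487025  0.19376978] 0.060177710381960084
contact gap 0.013 [ 0.30144061 -0.57250685  0.0401818 ]
[ 1.3 -0.8 -0.4] [ 0.  -0.4  0.2] [ 1.3 -0.2 -1.2] [1.3 0.3 0. ] [ 0.9 -0.7 -0.7] [ 1.2 -1.5  0.1] [ 1.5  0.6 -0.1] [ 1.  -0.5 -0.1] [ 6.9388939e-18 -1.4750000e-01] (array([   4.3, -142.2]), array([160.7, 110.1]), 81.98) 11.1667
```

The first push straightened the drawer most of the way. Force noise looked like contact 13 mm early, so I'll do the remaining turn without the force trigger.

```bash
cat > s2.py <<'E'
from h import *
D=np.array([.0043,-.1422]);a=-np.radians(90-81.98)
def tool(D,a,gap): return c2w(D+Rm(a)@np.array([.055+.011+gap,.030]))
z=.055
p=tool(D,a,.016)
move_ptp([*p,.22],ori(a)); move_l([*p,z],.12); move_l([*tool(D,a,0),z],.03)
f0=np.array(current_contact_force())
cor=D+Rm(a)@np.array([0,-.055])
for i in range(1,6):
    b=-a*i/5; Di=cor+Rm(b)@(D-cor)
    move_l([*tool(Di,a+b,0),z],.03,ori(a+b))
move_l([*tool(Di,0,.025),z],.1); p=tool(Di,0,.025)
move_l([*p,.2],.2)
q=c2w([0,-.17]);move_ptp([*q,.36],[np.pi,0,np.pi/2+CY])
print(Di,see(save="pics/s2.png"),current_t())
E
python3 s2.py
```

```text
[-0.00337353 -0.14166207] (array([  -5.2, -139.8]), array([160.3, 110.2]), 88.4) 18.625
```

View pics/s2.png

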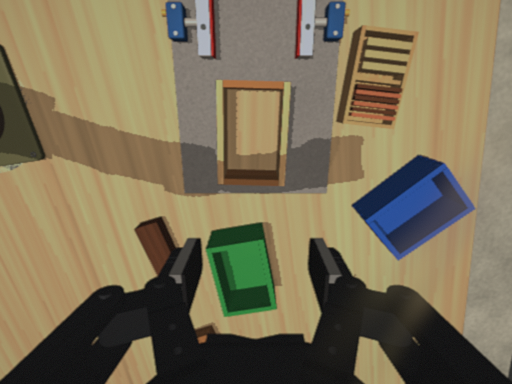

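The picture shows the pale drawer nearly straight before the lane, spanning (218–290, 82–187), with both rails clear above it. It is 5 mm to the near side and turned -0.028 rad, so I'll centre it with a flush two-finger push from the near side.

```bash
cat > s3.py <<'E'
from h import *
z=.055;yc=-.140
P=lambda x:[*c2w([x,yc]),z]
p=P(-.0052-.055-.03)
move_ptp([*p[:2],.2],ori(0)); move_l(p,.12); move_l(P(-.0725),.05); move_l(P(-.0660),.02)
move_l(p,.1); move_l([*p[:2],.2],.2)
q=c2w([0,-.17]);move_ptp([*q,.36],[np.pi,0,np.pi/2+CY])
print(see(save="pics/s3.png"),current_t())
E
python3 s3.py
```

```text
(array([  -2.8, -139.5]), array([160.3, 110.1]), 88.96) 24.8833
```

```bash
cat > s4.py <<'E'
from h import *
z=.055;O=[np.pi,0,np.pi/2+CY];x=-.0025
P=lambda y,zz=z:[*c2w([x,y]),zz]
y0=-.1395-.08-.011-.016
move_ptp(P(y0,.18),O); move_l(P(y0),.12); move_l(P(y0+.014),.06)
move_l(P(-.106-.08-.011),.04)
print(current_contact_force())
move_l(P(-.106-.08-.026),.1); move_l(P(-.212,.18),.2); move_ptp(P(-.17,.36),O)
print(see(save="pics/s4.png"),current_t())
E
python3 s4.py
```

```text
[-0.13037884  0.74601198  0.51103245]
(array([  -3.9, -104.5]), array([110. , 159.5]), 0.05) 30.1833
```

```bash
cat > s5.py <<'E'
from h import *
z=.055;O=[np.pi,0,np.pi/2+CY];x=-.0035
P=lambda y,zz=z:[*c2w([x,y]),zz]
def fy():
    v=[]
    for _ in range(8): v.append(Rm(-CY)@np.array(current_contact_force())[:2]);pause(.02)
    return np.mean(v,0)
move_ptp(P(-.213,.18),O); move_l(P(-.213),.12); f0=fy()
move_l(P(-.199),.06); move_l(P(-.08),.05); print(fy()-f0); move_l(P(.024),.05)
y=.024;print(fy()-f0)
while y<.034:
    y+=.001; move_l(P(y),.02); f=fy()-f0; print(round(y,4),f.round(1))
    if f[1]<-5: break
move_l(P(y-.03),.06); move_l(P(y-.03,.18),.2); move_ptp(P(-.05,.36),O)
print(see(save="pics/s5.png"),current_t())
E
python3 s5.py
```

```text
[ 0.10598239 -2.5354707 ]
[ 0.2284463  -2.87135088]
0.025 [ 0.4 -2.8]
0.026 [ 0.2 -2.4]
0.027 [ 0.2 -2.4]
0.028 [ 0.3 -2.4]
0.029 [ 0.4 -2.9]
0.03 [ 0.8 -4.8]
0.031 [ 0.5 -6.9]
(array([ -3.8, 100.7]), array([110. , 119.7]), 0.03) 42.625
```

View pics/s5.png

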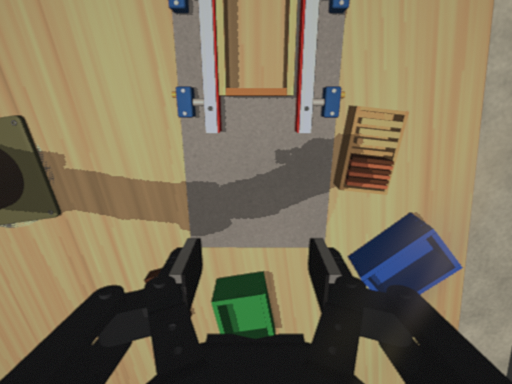

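The drawer sits square in the lane with its rear wall at (225–298, 92) and space on both sides. Its rear is at clamp y of about 41 mm (home is 40), and the push force rose at the end as it met the stop. The robot is clear.

```bash
python3 -c "
from station import *
print(hand_in())"
```

```text
the job is handed in; nothing more can be done
None
```

I straightened the drawer on the open bed, pushed it between the rails and left it square against the white end stop, about 4 mm off the centre line. The robot finished clear, and the job is handed in at about 43 s.

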